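# Secure the cane chopper through its guard windows

### The arm

A 6-joint arm with a two-finger parallel gripper is mounted at the origin on the work surface. World frame = base frame: x ahead of the robot, y to its left, z up, the work surface at z = 0. Lengths are in m, angles in rad, forces in N, time in s.
With the tool pointing down it reaches from about 0.35 to 0.8 m from the base axis. Payload 7.3 kg.
Tool frame: the origin (TCP) lies at the very end of the fingers, on their centre line; the grasp point (between the pads) lies r.grasp_offset behind it (r.grasp_offset is the distance from the TCP to the grasp point, in m); z points along the fingers, y is the line along which they close (so a half turn about z gives the same grasp; the last joint's range is limited). The gripper opens to 85 mm and grips with 20 to 120 N. Pads are 22 mm wide; open, the fingers measure 114 mm over their backs; the gripper's body (76 mm by 85 mm) begins 54 mm behind the grasp point. The pads swing forward as they close: fully open they stand 13 mm farther back than shut.
Start: joints at [1.019, 0.342, 1.524, -0, 1.275, -0.146], TCP at [0.207, 0.482, 0.231] pointing down, gripper open.
Joint ranges: [-2.53, 2.53], [-0.77, 2.02], [0.04, 2.7], [-1, 4.14], [0.28, 2.66], [-3.11, 3.11]. Speed limits (rad/s): [2.57, 2.57, 3.14, 3.14, 3.14, 3.14].

### API

Orientations are given as a rotation vector (axis times angle).
In Python, from workcell import sensors, viewer, r gives the robot as it stands.
- The arm moves only by the tool servo_tool, never from a script. Its argument "targets" is a list that holds one entry, the list of rows, each a list of 4 numbers: the shift along the world's x, y, z in mm, then the turn about the world's z in degrees. In form: [[[x, y, z, yaw], ...]]. A call has exactly 5 rows; each row shifts and turns the commanded pose from where the row before left it; what a row does not reach is not made up. A row lasts 1/12 s, in which the tool goes at most 41.7 mm and 7.16 degrees, less where a joint would pass 70% of its speed; a pose out of reach is approached as far as the arm can. A call is refused whole if a number of a shift passes 41.7 or a number of a turn 7.16, either way. A call with a gripper value outside its range is refused whole. "hand" is the opening, from 0 (shut) to 1 (fully open), set as the call begins (left out, the last holds). The fingers move at their own pace and stop on an object; the grip force is fixed at half the most. Time passes only in rows, so rows that do not move let the fingers close, or fill a call up. It gives the time, the measured TCP pose, the force, the opening and the grip force at its end, in the units of the state.
- sensors.observe(): the state, without advancing time (a new reading comes with each control period).
- viewer.snapshot(name): name is "scene" or "top"; returns a dict with "color" (400x640x3 uint8, red, green, blue), "range_z" (400x640 float32, m along the optical axis (not along the pixel's ray), 0 where there is no reading), "mtx" (3x3 intrinsics, pixels), "R" (3x3) and "t" (3): a world point X has camera coordinates R X + t. Camera axes: x right, y down, z forward; pixel columns grow to the right and rows downward; lengths in m; the calibration is good to about 2 mm. A picture is of the moment at which its call begins.
- r.sign_off(): hands the job in; it is judged then, once.
The state is a dict: "t": time; "joints": joint angles; "joint_vel": joint speeds; "tau": joint torques, N m; "eef_pos": TCP position; "orientation": TCP orientation; "force": force on the tool from outside, world axes, zero at the start; "moment": the same for the moment, N m; "finger_gap": opening from 0.0 (shut) to 1.0 (fully open); "finger_force": force on a finger pad.
Only numpy, scipy, OpenCV 4.12 (cv2) and the standard library are available. Lean on these libraries where they do the work, as an engineer would, in place of code of your own. Each camera call takes 0.05 s, during which the arm holds its last target. There are 200 camera calls.

### The job

Make the bench cane chopper safe: reach down through the windows in its guard and press first the lever with the flat paddle, then the lever with the round ball, each all the way down to its stop, where they stay. Do not touch the guard or any other part of the chopper but the two levers, leave everything lying and standing around it where it is, and finish clear of it all.

Things in the scene. Friction and masses are not known exactly. Their poses are not given: they have to be found in the camera images.
- guard: Bench cane chopper with grey sheet guard, fixed. Origin: centre of its underside, on the bench; x away from the robot, y along it, z up. Guard box 160 (x) by 320 mm (y), front and sides closed; flat 4 mm top plate, upper face 115 mm above the bench, with two windows 60 mm apart. At the +y end a motor (to y=265 mm, 86 mm high), at the -y end a trough (to y=-285, 67 high). Base plate 180 x 340 mm.
- window_left (a point): Centre of the +y square guard window (90 x 90 mm, edged in black) on the plate's upper face, 115 mm above the bench. Sides parallel to the guard's x and y. One lever head lies below it; which one varies.
- window_right (a point): Centre of the -y square guard window (90 x 90 mm, edged in black) on the plate's upper face, 115 mm above the bench. Sides parallel to the guard's x and y. One lever head lies below it; which one varies.
- paddle_lever_top (a point): Centre of the upper face of the flat steel paddle (34 mm in the guard's x, 46 mm in its y, 12 thick) at the end of the clamp lever, under one of the windows. About 105 mm above the bench when raised, 68 mm fully down; always within 12 mm of the window's centre, seen from above. Press here, straight down.
- paddle_lever (a joint): Clamp lever angle: 0 raised, 0.5 rad fully down at its stop; starts between 0 and 0.1. No spring: about 6 N of friction at the head, and it stays where it is left. It pivots about the guard's y axis, 70 mm behind (+x of) the window centre and 75 mm above the bench; head 75 mm from the pivot.
- ball_lever_top (a point): Top of the steel ball (24 mm across) at the end of the lock lever, under the other window. About 105 mm above the bench when raised, 68 mm fully down; always within 12 mm of the window's centre, seen from above. Press here, straight down.
- ball_lever (a joint): Lock lever angle: 0 raised, 0.5 rad fully down at its stop; starts between 0 and 0.1. Same size, friction and behaviour as the clamp lever.
- nippers: Bystander, loose, to be left alone: hand nippers lying flat, about 150 x 55 x 16 mm, in front of (robot side of) the chopper. Origin: centre of its underside.
- black_canes: Bystander, loose, to be left alone: flat bundle of black canes, 215 x 24 x 12 mm, lying in front of the chopper. Origin: centre of its underside.
- glass_bubble: Bystander, loose, to be left alone: amber glass bubble standing behind the chopper, 76 mm across, 90 mm high. Origin: centre of its underside.
- frit_jar: Bystander, loose, to be left alone: jar with metal cap behind the chopper, 56 mm across, 75 mm high. Origin: centre of its underside.
- cane_cup: Bystander, loose, to be left alone: steel cup 64 mm across, 80 mm high, with white canes standing out to 135 mm, behind the chopper. Origin: centre of its underside.
- wood_block: Bystander, loose, to be left alone: dark wooden block 70 x 50 x 45 mm, beyond the motor end of the chopper. Origin: centre of its underside.
- push_stick: Bystander, loose, to be left alone: light wooden stick 22 x 70 x 26 mm lying in the trough of the chopper. Origin: centre of its underside.

How it is judged:
On the way, in this order (a step that is already met when the one before it is completed fails the run):
1. the paddle lever is pressed all the way down (value of joint paddle_lever above 0.42 rad), for 0.2 s.
2. then the ball lever is pressed all the way down (value of joint each of paddle_lever, ball_lever above 0.42 rad), for 0.2 s.
At the end, for the whole second after the job is handed in: Both levers are down within 0.08 rad (about 6 mm at the head) of their stops, and the robot is clear of them (all of step 2 and velocity of joint paddle_lever between -0.05 and 0.05 rad/s and velocity of joint ball_lever between -0.05 and 0.05 rad/s); the robot touches nothing.
It fails at once if the robot touches the guard or any other fixed part of the chopper (contact force between any of the fingers, the arm and guard above 0.3 N).
It fails at once if the lock (ball) lever is pressed before the clamp (paddle) lever is down (value of joint ball_lever above 0.2 rad and value of joint paddle_lever below 0.38 rad).
It fails at once if something standing or lying about is lifted, pushed or carried (more than 15 mm) (distance of any of nippers, black_canes, glass_bubble, frit_jar, cane_cup, wood_block, push_stick from where it was at the start of the episode above 0.015 m).
It also fails if it takes over 48 s, if anything falls off the work surface, if the arm or the gripper's body presses on something with over 40 N, if the wrist force passes 120 N, or if a joint passes its speed limit or range.

## Working session

There is one attempt and no reset: what is moved stays moved. The work goes in short steps, Python scripts to look and compute and a tool call to move; the robot and the scene stay as the last step left them, time stands still between calls to the robot, and variables do not carry over. Pictures are saved under pics/ and viewed, at most 10 in all, crops included, and the job is handed in when it is done.

Besides the shell and the picture viewer there is one more tool, called after "Request:" by a JSON object that holds its "name" and its "arguments". servo_tool: Moves the arm, as the interface text tells. Its arguments: {"type":"object","properties":{"targets":{"type":"array"},"hand":{"type":"number"}},"required":["targets"]}

```bash
mkdir -p pics
python3 - <<'E'
from workcell import sensors, viewer, r
import cv2,numpy as np
for n in("top","scene"):
    s=viewer.snapshot(n); cv2.imwrite(f"pics/{n}1.png",s["color"][:,:,::-1]); np.savez(f"{n}1.npz",**s)
    print(n,s["mtx"].tolist(),s["R"].round(3).tolist(),s["t"].round(3).tolist())
o=sensors.observe(); print(o["t"],o["eef_pos"],o["orientation"],r.grasp_offset,o["finger_gap"])
E
```

```text
top [[433.1165546795414, 0.0, 321.4513799081231], [0.0, 433.1165546795414, 197.71059568926964], [0.0, 0.0, 1.0]] [[-0.017, -0.999, 0.029], [-0.986, 0.012, -0.165], [0.165, -0.031, -0.986]] [0.084, 0.58, 1.102]
scene [[375.34289878819214, 0.0, 319.69541951689547], [0.0, 375.34289878819214, 203.48486831318414], [0.0, 0.0, 1.0]] [[0.257, 0.966, -0.013], [0.69, -0.193, -0.697], [-0.676, 0.17, -0.717]] [-0.245, -0.286, 1.312]
0.1 [0.20703686 0.48208027 0.23070905] [-6.33000434e-01 -3.07668448e+00  1.98177324e-03] 0.0187 0.9987133639543699
```

View pics/top1.png

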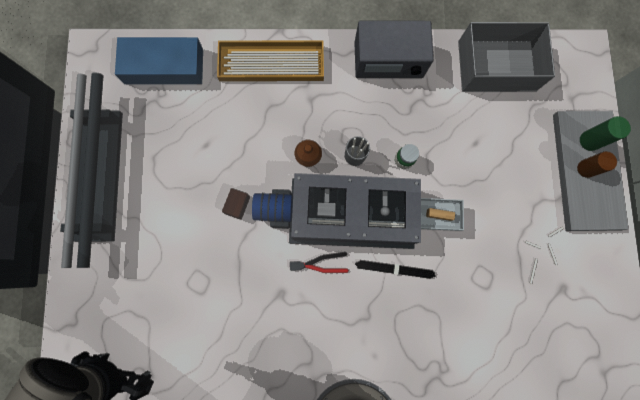

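View pics/scene1.png

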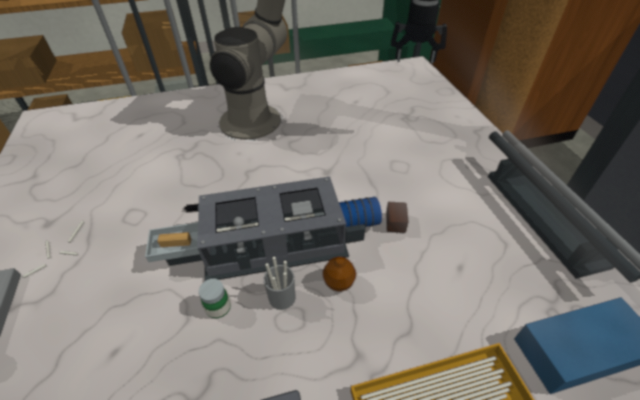

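The top view shows the paddle under the left (+y) window near (327,207) and the ball under the right window near (387,210). In the scene view they are at about (301,207) and (238,221). Next I measure the plate and the heads.

```bash
cat > h.py <<'E'
import numpy as np,cv2
def cloud(s):
    v,u=np.mgrid[:400,:640]; z=s["range_z"]
    K=s["mtx"]; c=np.stack([(u-K[0,2])/K[0,0]*z,(v-K[1,2])/K[1,1]*z,z],-1)
    return (c-s["t"])@s["R"]
def ray(s,u,v,z):
    d=s["R"].T@np.linalg.inv(s["mtx"])@np.array([u,v,1.]); o=-s["R"].T@s["t"]
    return o+d*(z-o[2])/d[2]
E
python3 - <<'E'
from h import *
for n,box in(("top",(280,165,430,255)),("scene",(185,170,355,280))):
    s=dict(np.load(n+"1.npz")); P=cloud(s); x0,y0,x1,y1=box
    m=np.zeros((400,640),bool); m[y0:y1,x0:x1]=1
    pl=m&(abs(P[...,2]-.115)<.005); pl=cv2.morphologyEx(pl.astype(np.uint8),cv2.MORPH_OPEN,np.ones((2,2)))
    c,h=cv2.findContours(pl,cv2.RETR_CCOMP,cv2.CHAIN_APPROX_NONE)
    for i,k in enumerate(c):
        a=cv2.contourArea(k)
        if a<150: continue
        X=np.array([ray(s,u,v,.115)[:2] for u,v in k[:,0]]).astype(np.float32)
        print(n,"hole" if h[0,i,3]>=0 else "outer",a,cv2.minAreaRect(X*1000))
    M=P[pl>0]; print("plate z",np.median(M[:,2]))
    hd=(m&(P[...,2]>.085)&(P[...,2]<.1095)).astype(np.uint8)
    k,l,st,ce=cv2.connectedComponentsWithStats(hd)
    for i in range(1,k):
        if st[i,4]>25: Q=P[l==i]; print(n,"comp",st[i],Q.min(0).round(4),Q.max(0).round(4),np.median(Q,0).round(4))
    cv2.imwrite(f"pics/{n}c.png",cv2.resize(s["color"][y0:y1,x0:x1,::-1],None,fx=4.5,fy=4.5,interpolation=cv2.INTER_CUBIC))
E
```

```text
top outer 7937.0 ((542.6292114257812, -11.793975830078125), (319.13812255859375, 160.59564208984375), 86.68097686767578)
top hole 1355.5 ((536.25537109375, -88.1900863647461), (100.26947021484375, 104.90026092529297), 87.17027282714844)
top hole 1390.0 ((546.1135864257812, 62.826072692871094), (103.70365905761719, 103.278076171875), 86.9761962890625)
plate z 0.11628700722138267
top comp [380 191  10  25 113] [ 0.5266 -0.096   0.0851] [ 0.5899 -0.0723  0.1039] [ 0.544  -0.0841  0.0927]
top comp [317 193  19  24 282] [0.5254 0.0427 0.0852] [0.5863 0.0889 0.1076] [0.5441 0.0648 0.0996]
top comp [280 199  11  14  97] [0.5389 0.1568 0.085 ] [0.5723 0.1825 0.0918] [0.5564 0.1697 0.0874]
scene outer 7147.0 ((549.95703125, -8.48834228515625), (319.7543029785156, 164.52943420410156), 86.71047973632812)
scene hole 1165.0 ((544.986328125, -81.13023376464844), (96.91619873046875, 91.22673797607422), 87.14756774902344)
scene hole 1088.0 ((553.7034912109375, 66.02808380126953), (93.54561614990234, 91.34630584716797), 86.9344711303711)
plate z 0.1160952736115062
scene comp [291 201  21  18 284] [0.5268 0.0417 0.0851] [0.5678 0.0877 0.1046] [0.5495 0.0641 0.0989]
scene comp [339 200  16  11 104] [0.5405 0.1579 0.0851] [0.57   0.1966 0.0897] [0.5557 0.1751 0.0868]
scene comp [233 217  11  12  93] [ 0.5334 -0.0963  0.0854] [ 0.5589 -0.0728  0.1002] [ 0.5456 -0.0848  0.0932]
scene comp [341 225   5   8  26] [0.614  0.141  0.0851] [0.6357 0.145  0.1088] [0.6322 0.1424 0.0954]
scene comp [262 236  24  11 165] [ 0.6218 -0.0394  0.0851] [0.6279 0.0102 0.1095] [ 0.625  -0.0145  0.0974]
scene comp [198 248   5   9  30] [ 0.5944 -0.1744  0.0852] [ 0.6184 -0.1693  0.1087] [ 0.6147 -0.1707  0.0958]
scene comp [335 257  10  10  68] [0.6983 0.0993 0.0854] [0.7192 0.1187 0.0931] [0.7096 0.1082 0.0904]
scene comp [268 271   7   9  29] [ 0.7072 -0.0411  0.0856] [ 0.7264 -0.0312  0.1086] [ 0.7092 -0.0372  0.1021]
```

View pics/topc.png

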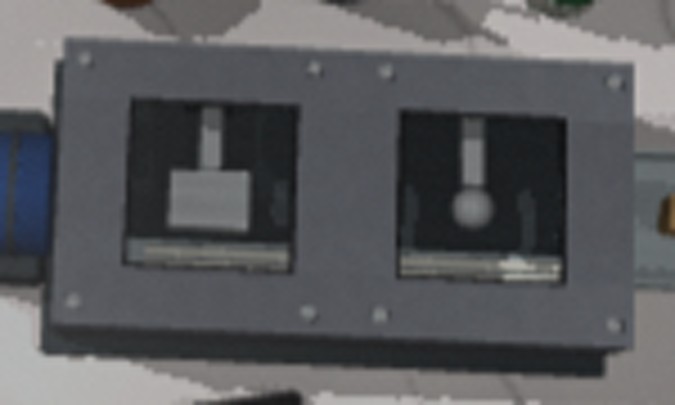

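The crop shows clean corners: the left window spans (132,98) to (293,272) in crop pixels and the right one (400,110) to (565,284). The paddle is at about (209,200) and the ball at (473,208). I'll cast rays from these colour corners.

Run:
```python
from h import *
s=dict(np.load("top1.npz"))
f=lambda q,z:np.array([ray(s,280+(x+.5)/4.5-.5,165+(y+.5)/4.5-.5,z)[:2]*1000 for x,y in q])
for n,q,z in(("plate",[(66,38),(634,66),(628,348),(55,325)],.115),("L",[(132,98),(299,104),(293,272),(123,265)],.115),("R",[(400,110),(567,117),(565,284),(397,278)],.115),
 ("paddle",[(171,168),(250,170),(248,231),(167,229)],.102),("ball",[(453,209),(493,209),(473,188),(473,229)],.092)):
    p=f(q,z); print(n,p.round(0).tolist(),p.mean(0).round(1),cv2.minAreaRect(p.astype(np.float32)))
```

```text
plate [[633.0, 145.0], [614.0, -174.0], [456.0, -162.0], [473.0, 152.0]] [544.   -9.9] ((543.5479736328125, -9.828231811523438), (319.3468322753906, 160.22216796875), 86.49188995361328)
L [[599.0, 108.0], [594.0, 15.0], [500.0, 21.0], [505.0, 114.0]] [549.7  64.7] ((549.8570556640625, 64.75023651123047), (93.44637298583984, 94.67060852050781), 86.4590072631836)
R [[590.0, -41.0], [585.0, -135.0], [492.0, -129.0], [496.0, -36.0]] [540.7 -85.3] ((540.6224365234375, -85.42291259765625), (93.70472717285156, 94.09243774414062), 86.88561248779297)
paddle [[561.0, 87.0], [559.0, 43.0], [525.0, 44.0], [527.0, 90.0]] [543.   65.9] ((543.0191650390625, 66.08456420898438), (45.76081466674805, 34.462425231933594), 87.7939682006836)
ball [[537.0, -73.0], [537.0, -95.0], [549.0, -84.0], [526.0, -83.0]] [537.1 -83.9] ((537.2769775390625, -83.93959045410156), (16.30260467529297, 16.808958053588867), 43.49541091918945)
```

View pics/scenec.png

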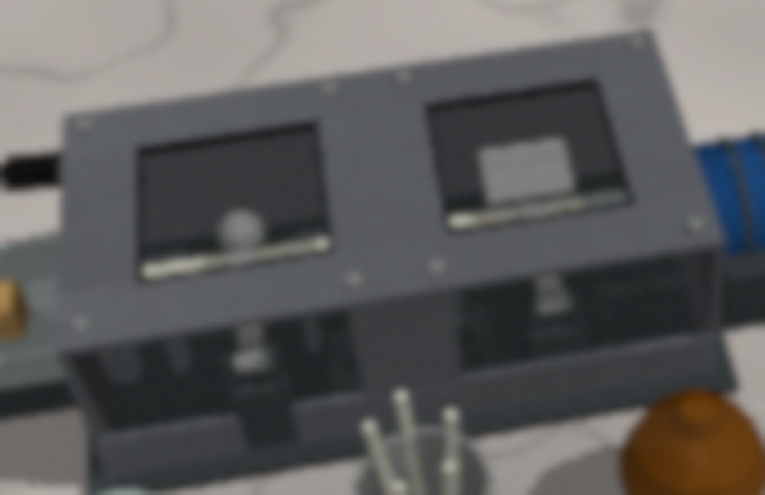

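Windows: L ≈ (550,66) and R ≈ (541,-84) mm, with guard yaw ≈ -3.4°. The spacing comes out at 150 mm, as it should. Paddle ≈ (545,65), ball ≈ (540,-84). I'll shut the hand, turn it about +20° and hover above the left window.

Request:
{"name": "servo_tool", "arguments": {"targets": [[[17,-21,0,4],[17,-21,0,4],[17,-21,0,4],[17,-21,0,4],[17,-21,0,4]]], "hand": 0}}

```text
t: 0.52
eef_pos: [0.2926, 0.3762, 0.231]
orientation: [-0.083, -3.14, 0.001]
force: [0.4, 1.2, 0.4]
finger_gap: 0.297
finger_force: 0.0
```

Request:
{"name": "servo_tool", "arguments": {"targets": [[[17,-21,0,0],[17,-21,0,0],[17,-21,0,0],[17,-21,0,0],[17,-21,0,0]]]}}

```text
t: 0.93
eef_pos: [0.3777, 0.2712, 0.2311]
orientation: [-0.089, -3.14, 0.0]
force: [0.6, 0.7, -0.0]
finger_gap: 0.004
finger_force: 0.0
```

Request:
{"name": "servo_tool", "arguments": {"targets": [[[17,-21,0,0],[17,-21,0,0],[17,-21,0,0],[17,-21,0,0],[17,-21,0,0]]]}}

```text
t: 1.35
eef_pos: [0.4627, 0.1662, 0.231]
orientation: [-0.089, -3.14, 0.0]
force: [-0.1, -0.1, -0.9]
finger_gap: 0.0
finger_force: 0.0
```

Request:
{"name": "servo_tool", "arguments": {"targets": [[[17,-21,-10,0],[17,-21,-10,0],[17,-21,-10,0],[17,-21,-10,0],[17,-21,-10,0]]]}}

```text
t: 1.77
eef_pos: [0.5477, 0.0612, 0.1804]
orientation: [-0.089, -3.139, -0.0]
force: [-0.6, 0.7, 0.5]
finger_gap: 0.002
finger_force: 0.0
```

Request:
{"name": "servo_tool", "arguments": {"targets": [[[0,0,0,0],[0,0,0,0],[0,0,0,0],[0,0,0,0],[0,0,0,0]]]}}

```text
t: 2.18
eef_pos: [0.5469, 0.0633, 0.1819]
orientation: [0.087, 3.14, 0.0]
force: [-0.2, -0.4, -0.4]
finger_gap: -0.002
finger_force: 0.0
```

Orientation is aligned (tool y at 86.8°). I'll take one near check.

Run:
```python
from workcell import viewer
from h import *
im=[]
for n,(x0,y0,x1,y1) in(("top",(270,125,430,265)),("scene",(190,120,350,260))):
    s=viewer.snapshot(n); im.append(cv2.resize(s["color"][y0:y1,x0:x1,::-1],None,fx=2.5,fy=2.5,interpolation=cv2.INTER_CUBIC))
    P=cloud(s)[y0:y1,x0:x1]
    for a,b in((.183,.195),(.2,.215),(.215,.235),(.235,.25),(.25,.29)):
        Q=P[(P[...,2]>a)&(P[...,2]<b)]
        if len(Q)>5: print(n,a,b,len(Q),(np.percentile(Q,3,0)*1000).round(),(np.percentile(Q,97,0)*1000).round())
cv2.imwrite("pics/near.png",np.hstack(im))
```

```text
top 0.235 0.25 10 [531.  22. 239.] [535. 100. 249.]
top 0.25 0.29 59 [529.   5. 253.] [538. 100. 279.]
scene 0.183 0.195 29 [549.  52. 186.] [556.  74. 195.]
scene 0.2 0.215 69 [544.  50. 200.] [557.  76. 214.]
scene 0.215 0.235 145 [539.  35. 216.] [559.  89. 235.]
scene 0.235 0.25 244 [535.  25. 236.] [561. 101. 250.]
scene 0.25 0.29 844 [538.   6. 252.] [565. 119. 289.]
```

View pics/near.png

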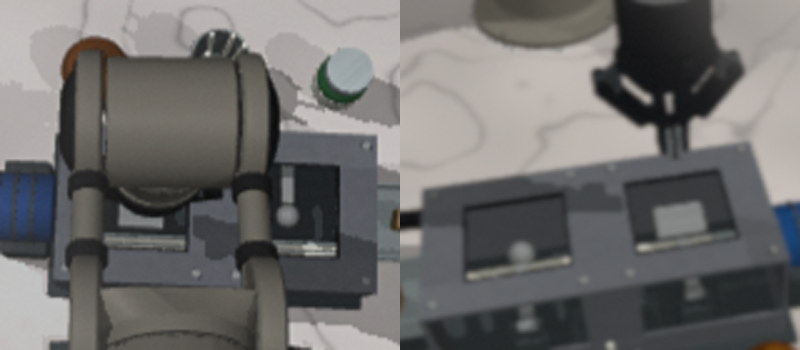

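The near view shows the shut fingers centred over the paddle window. In scan the fingers measure about ±27–38 mm in y at the height that enters, against the window's ±45, and the knuckles stay above the plate. I'll centre (+2,+2) and press.

Request:
{"name": "servo_tool", "arguments": {"targets": [[[1,1,-12,0],[1,1,-12,0],[0,0,-12,0],[0,0,-12,0],[0,0,-12,0]]]}}

```text
t: 2.7
eef_pos: [0.5492, 0.0649, 0.1212]
orientation: [0.088, 3.14, 0.0]
force: [0.6, -0.7, 0.0]
finger_gap: -0.002
finger_force: 0.0
```

Request:
{"name": "servo_tool", "arguments": {"targets": [[[0,0,-5,0],[0,0,-5,0],[0,0,-5,0],[0,0,-5,0],[0,0,-5,0]]]}}

```text
t: 3.12
eef_pos: [0.5493, 0.0645, 0.0965]
orientation: [0.089, 3.14, 0.0]
force: [-3.4, 0.6, 7.7]
finger_gap: 0.004
finger_force: 2.9
```

Request:
{"name": "servo_tool", "arguments": {"targets": [[[0,0,-4,0],[0,0,-4,0],[0,0,-4,0],[0,0,-4,0],[0,0,-2,0]]]}}

```text
t: 3.53
eef_pos: [0.5481, 0.0645, 0.0783]
orientation: [-0.089, -3.138, -0.0]
force: [-5.1, 1.0, 4.8]
finger_gap: 0.001
finger_force: 3.6
```

Request:
{"name": "servo_tool", "arguments": {"targets": [[[0,0,-3,0],[0,0,-2,0],[0,0,0,0],[0,0,0,0],[0,0,0,0]]]}}

```text
t: 3.95
eef_pos: [0.5491, 0.0644, 0.0734]
orientation: [-0.089, -3.14, -0.0]
force: [-2.5, 0.1, 3.5]
finger_gap: 0.003
finger_force: 1.5
```

Request:
{"name": "servo_tool", "arguments": {"targets": [[[0,0,-2,0],[0,0,-2,0],[0,0,-1,0],[0,0,0,0],[0,0,0,0]]]}}

```text
t: 4.37
eef_pos: [0.5493, 0.0644, 0.0708]
orientation: [0.089, 3.139, -0.0]
force: [-10.5, 0.8, 22.0]
finger_gap: 0.002
finger_force: 12.3
```

22 N at 71 mm means it is at its stop: the tilted face meets the rear finger edge a little high. I'll rise and cross to the right window, which is about (-8,-149) from here.

Request:
{"name": "servo_tool", "arguments": {"targets": [[[0,0,5,0],[0,0,10,0],[0,0,20,0],[0,0,25,0],[0,0,25,0]]]}}

```text
t: 4.78
eef_pos: [0.5494, 0.0643, 0.1542]
orientation: [-0.089, -3.14, -0.0]
force: [1.2, -0.0, 0.1]
finger_gap: 0.001
finger_force: 0.0
```

Request:
{"name": "servo_tool", "arguments": {"targets": [[[0,0,20,0],[0,0,0,0],[-2,-29,0,0],[-2,-30,0,0],[-2,-30,0,0]]]}}

```text
t: 5.2
eef_pos: [0.5433, -0.0253, 0.1732]
orientation: [0.087, 3.14, -0.0]
force: [0.3, 0.1, 0.9]
finger_gap: 0.002
finger_force: 0.0
```

Request:
{"name": "servo_tool", "arguments": {"targets": [[[-2,-30,0,0],[-1,-30,0,0],[0,0,0,0],[0,0,0,0],[0,0,0,0]]]}}

```text
t: 5.62
eef_pos: [0.5402, -0.0843, 0.173]
orientation: [-0.09, -3.14, -0.001]
force: [-0.5, -0.4, 0.2]
finger_gap: 0.002
finger_force: 0.0
```

Run:
```python
from workcell import viewer
from h import *
s=viewer.snapshot("scene"); P=cloud(s)
x0,y0,x1,y1=190,120,350,260
cv2.imwrite("pics/n2.png",cv2.resize(s["color"][y0:y1,x0:x1,::-1],None,fx=4,fy=4,interpolation=cv2.INTER_CUBIC))
Q=P[(abs(P[...,0]-.543)<.01)&(abs(P[...,1]-.065)<.015)]; print("paddle z",np.percentile(Q[:,2],[10,50,90]))
```

```text
paddle z [0.01201373 0.06903633 0.07201795]
```

View pics/n2.png

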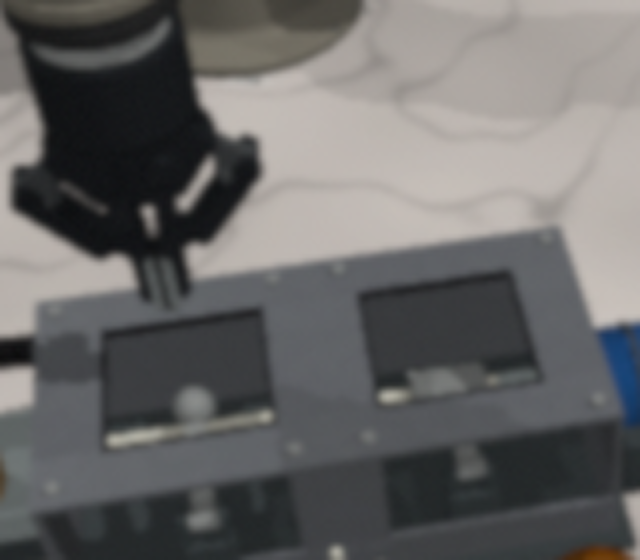

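The picture shows the paddle low in its window at (445,380), with its surface at z ≈ 69 mm, so it is fully down. The shut fingers at (163,285) are above the ball at (195,403). Next I press the ball.

Request:
{"name": "servo_tool", "arguments": {"targets": [[[0,0,-11,0],[0,0,-11,0],[0,0,-11,0],[0,0,-11,0],[0,0,-11,0]]]}}

```text
t: 6.08
eef_pos: [0.5404, -0.0831, 0.1178]
orientation: [0.086, 3.14, 0.0]
force: [0.7, -0.6, 0.3]
finger_gap: 0.004
finger_force: 0.0
```

Request:
{"name": "servo_tool", "arguments": {"targets": [[[0,0,-5,0],[0,0,-5,0],[0,0,-5,0],[0,0,-5,0],[0,0,-5,0]]]}}

```text
t: 6.5
eef_pos: [0.54, -0.0843, 0.0935]
orientation: [-0.088, -3.14, -0.0]
force: [-3.7, 0.2, 6.3]
finger_gap: -0.001
finger_force: 3.3
```

Request:
{"name": "servo_tool", "arguments": {"targets": [[[0,0,-4,0],[0,0,-4,0],[0,0,-4,0],[0,0,-4,0],[0,0,-2,0]]]}}

```text
t: 6.92
eef_pos: [0.5396, -0.0845, 0.0754]
orientation: [-0.089, -3.139, -0.0]
force: [-2.7, 0.2, 5.8]
finger_gap: 0.001
finger_force: 2.7
```

Request:
{"name": "servo_tool", "arguments": {"targets": [[[0,0,-3,0],[0,0,-2,0],[0,0,-2,0],[0,0,0,0],[0,0,0,0]]]}}

```text
t: 7.33
eef_pos: [0.5402, -0.0846, 0.0685]
orientation: [0.089, 3.14, 0.0]
force: [-1.3, 0.3, 3.0]
finger_gap: -0.002
finger_force: 1.3
```

Request:
{"name": "servo_tool", "arguments": {"targets": [[[0,0,-2,0],[0,0,-1,0],[0,0,-1,0],[0,0,0,0],[0,0,0,0]]]}}

```text
t: 7.75
eef_pos: [0.5404, -0.0847, 0.0674]
orientation: [0.089, 3.139, -0.001]
force: [-10.6, 1.9, 27.2]
finger_gap: 0.003
finger_force: 13.6
```

27 N at 67.4 mm, so the ball is at its stop. I'll rise clear.

Request:
{"name": "servo_tool", "arguments": {"targets": [[[0,0,5,0],[0,0,10,0],[0,0,20,0],[0,0,25,0],[0,0,25,0]]]}}

```text
t: 8.17
eef_pos: [0.5401, -0.0846, 0.1501]
orientation: [-0.089, -3.14, -0.001]
force: [0.0, 0.1, -0.4]
finger_gap: 0.002
finger_force: 0.0
```

Request:
{"name": "servo_tool", "arguments": {"targets": [[[0,0,25,0],[0,0,25,0],[-20,0,20,0],[-25,0,0,0],[-25,0,0,0]]]}}

```text
t: 8.58
eef_pos: [0.4704, -0.0848, 0.2207]
orientation: [0.088, 3.137, -0.002]
force: [0.2, -1.1, -0.3]
finger_gap: 0.004
finger_force: 0.0
```

Request:
{"name": "servo_tool", "arguments": {"targets": [[[-25,0,0,0],[-20,0,0,0],[0,0,0,0],[0,0,0,0],[0,0,0,0]]]}}

```text
t: 9.0
eef_pos: [0.4262, -0.0849, 0.2198]
orientation: [0.089, 3.139, -0.001]
force: [-0.3, -0.1, 0.8]
finger_gap: 0.001
finger_force: 0.0
```

Run:
```python
from workcell import viewer,sensors
from h import *
s=viewer.snapshot("scene"); P=cloud(s)
x0,y0,x1,y1=190,120,350,260
cv2.imwrite("pics/n3.png",cv2.resize(s["color"][y0:y1,x0:x1,::-1],None,fx=4,fy=4,interpolation=cv2.INTER_CUBIC))
for y,w in((.065,.015),(-.084,.006)):
    Q=P[(abs(P[...,0]-.543)<.012)&(abs(P[...,1]-y)<w)&(P[...,2]>.04)]; print(np.percentile(Q[:,2],[10,50,90]))
print(sensors.observe()["force"])
```

```text
[0.06675526 0.06942825 0.0720112 ]
[0.06846132 0.06948752 0.07048122]
[ 0.23029083 -0.21293614 -0.80624805]
```

View pics/n3.png

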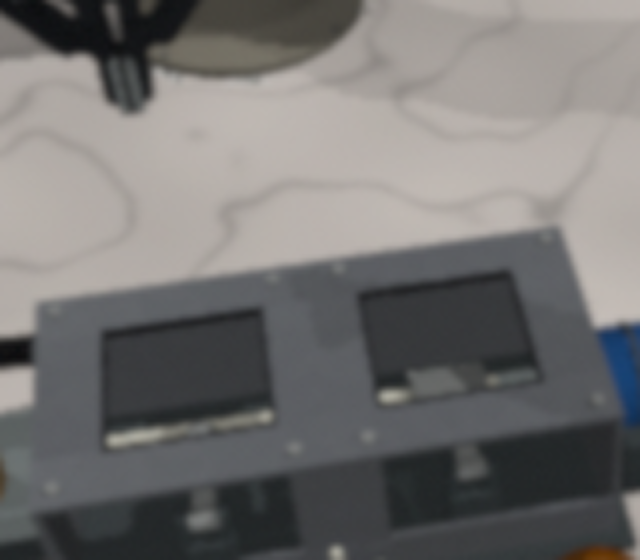

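The picture shows the paddle low at (440,380), the ball sunk out of sight below the rear edge of its window, and the gripper clear at (125,90). Handing in.

```bash
python3 -c "
from workcell import r
print(r.sign_off())"
```

```text
the job is handed in; nothing more can be done
None
```

I pressed the paddle lever and then the ball lever down until each met its stop (22 N and 27 N on the tool), left the arm clear of the chopper, and handed the job in; the hand-in gave no verdict. In the last picture the paddle sits low, but the ball is hidden behind the window edge, so the ball's final position rests on the press force and depth.

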